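Clamp a sensor module in the bench jig with the tab-lock knob

TASK

Set the short sensor module down into the nest of the clamp jig so that it sits fully home. Then squeeze both release tabs of the black knob and, with them squeezed, turn it anticlockwise until you feel its end stop, which lies at a slightly different angle on every jig; stop turning there without forcing it, and let go so that both tabs spring out and lock the hold-down arm over the module. Leave the other things on the bench where they are.

Things in the scene. Friction and masses are not known exactly. Their poses are not given: they have to be found in the camera images.
- module: The short sensor module: a plain grey box with a black top, 34 mm (its x) by 44 mm (its y) by 36 mm tall, 60 to 120 g, its lowest 3 mm stepped in by 1.5 mm all round. Stands upright, loose on the bench. Origin: centre of its underside, z up. Either way round (half a turn) fits the nest. Grip it across its 34 mm.
- jig: The clamp jig, fixed: a flat plate 110 mm (x) by 220 mm (y), 10 mm thick, with the nest at its +y end and the knob, on a round grey housing 72 mm across and 20 mm high, at its -y end. Origin: centre of the plate's underside, on the bench; z up. The knob's axis is 50 mm towards -y, the nest's centre 50 mm towards +y.
- nest (a point): Centre of the nest's floor, 14 mm above the bench; axes as the jig's. A white block 50 (x) by 60 (y) mm, its top 22 mm above the bench, with a pocket 37 mm (x) by 47 mm (y), 8 mm deep, with a 2 mm bevelled mouth. The seated module's x and y lie along these x and y; its top is then 50 mm above the bench.
- knob_grip (a point): Point on the black knob's upright axis at pinching height, 58 mm above the bench; turns with the knob. Disc 68 mm across, its top 35 mm above the bench; on it a grip bar 50 mm long (x), 30 mm wide (y), top 70 mm above the bench, a release tab in each long side. +x points along the bar to the hold-down arm, y is the line along which the tabs are squeezed, z up.
- clamp_tip (a point): Underside of the rubber foot at the end of the hold-down arm, 100 mm from the knob's axis, 52 mm above the bench. The arm is a steel strip 12 mm wide, 54.5 to 61.5 mm above the bench, fixed to the knob's bar. The foot passes 2 mm over a seated module and strikes one that is not down.
- clamp_knob (a joint): Knob angle (rad): 0 open, as at the start (arm 62 degrees clockwise of the nest seen from above), growing anticlockwise to the end stop, hidden at 0.92 to 1.31, new each time. A spring pulls it open: 0.03 N m at 0, 0.09 at the stop. Tabs let go too early: it swings back. Let go at the stop (or up to 0.04 short of it) they lock it; it then rests about 0.03 short of the stop.
- tab_a (a joint): Grey release tab on the bar's +y side: how far it is pressed in (m), 0 out (locking), 0.005 flush with the bar. 16 mm long, 44 to 68 mm above the bench, stands 5 mm proud: 40 mm over both tabs, 30 mm when both are flush. Frees the knob from about 0.0042 on. Spring: 5 N out, 8 N in. Both tabs must be in at once.
- tab_b (a joint): The same release tab on the bar's -y side.
- end_stop (a joint): How far the sprung end stop, hidden in the knob's housing, is pushed back (rad); 0 when not touched. Its spring, 5 N m per rad, adds to the knob's return spring from where the stop is met: a clear rise of the turning moment. Up to 0.03 rad is normal; pushed back 0.07 rad (0.35 N m) it counts as forced.
- spare: A longer module, 34 by 66 by 24 mm, same plain look; does not fit the nest. Leave it. Origin: centre of its underside.
- screwdriver: Screwdriver, 170 mm long, lying on the bench; leave it.
- tape_roll: Roll of tape, 80 mm across, 18 mm high; leave it.
- yellow_box: Printed box 50 by 60 by 40 mm; leave it.
- green_tray: Open tray 90 by 140 by 30 mm; leave it.
- printed_hand: White printed robot hand lying flat, about 180 by 100 mm, 30 mm high; leave it.
- circuit_board: Small circuit board 50 by 35 mm lying flat; leave it.
- marker: Black marker pen, 120 mm long, 12 mm thick, lying; leave it.
There are look-alikes about, which are no part of the job. What is shaped like the module but orange is not meant.

How it is judged:
By the outcome, as a careful person would: the job done as asked, in the order asked, and still so for the second after the job is handed in, with the robot touching nothing.
It also fails if it takes over 61 s, if anything falls off the work surface, if the arm or the gripper's body presses on something with over 40 N, if the wrist force passes 120 N, or if a joint passes its speed limit or range.

ROBOT

A 6-joint arm with a two-finger parallel gripper is mounted at the origin on the work surface. World frame = base frame: x ahead of the robot, y to its left, z up, the work surface at z = 0. Lengths are in m, angles in rad, forces in N, time in s.
With the tool pointing down it reaches from about 0.275 to 0.725 m from the base axis. Payload 15.9 kg.
Tool frame: the origin (TCP) lies at the very end of the fingers, on their centre line; the grasp point (between the pads) lies arm.tcp_to_grasp behind it (arm.tcp_to_grasp is the distance from the TCP to the grasp point, in m); z points along the fingers, y is the line along which they close (so a half turn about z gives the same grasp; the last joint's range is limited). The gripper opens to 85 mm and grips with 20 to 120 N. Pads are 22 mm wide; open, the fingers measure 114 mm over their backs; the gripper's body (76 mm by 85 mm) begins 54 mm behind the grasp point. The pads swing forward as they close: fully open they stand 13 mm farther back than shut.
Start: joints at [1.292, 0.213, -0.034, 1.323, 0, 1.571], TCP at [0.138, 0.481, 0.231] pointing down, gripper open.
Joint ranges: [-2.98, 2.98], [-0.74, 1.72], [-1.14, 1.35], [-2.1, 2.04], [-1.57, 1.44], [-3.14, 3.14]. Speed limits (rad/s): [1.89, 1.89, 2.39, 2.57, 3.14, 3.14].

INTERFACE

Orientations are given as a unit quaternion [x, y, z, w].
In Python, from station import arm, effector, read_camera, calibration, close_job gives the robot as it stands. Calls block until the motion is done:
- arm.move_ptp(position, orientation): joint-space move of the TCP to a pose.
- arm.move_linear(position, feed=0.15, orientation=None, stop_force=None): straight line of the TCP; orientation=None keeps the orientation; feed is the mean speed in m/s. With stop_force (N) it stops when the force on the tool has changed by that much, and returns True; else False.
- arm.move_j(angles): joint-space move.
- effector.open_gripper() and effector.grasp(force=None): open the fingers fully, or close them until they stop; force is the grip in N (None keeps the last).
- arm.sleep(seconds).
- arm.solve_ik(position, orientation): joint angles nearest the present ones, or None.
- read_camera(name): name is "side" or "top" or "wrist"; returns the picture (400x640x3 uint8, red, green, blue); there is no depth.
- calibration(name): a dict with "fx", "fy", "cx", "cy" (pixels), "R" (3x3) and "t" (3): a world point X has camera coordinates R X + t; the wrist camera has in their place "hand_eye" (4x4, takes a point from camera to tool coordinates, whose origin is the TCP and whose axes are the flange's). Camera axes: x right, y down, z forward; pixel columns grow to the right and rows downward; lengths in m; the calibration is good to about 2 mm. A picture is of the moment at which its call begins: read the wrist's pose just before it. calibration takes no time and is no camera call.
A pose or a line that the arm cannot do raises arm.IKError and nothing moves.
- close_job(): hands the job in; it is judged then, once.
Readings, each from a call of its own:
- arm.read_time_s(): time.
- arm.read_qpos(): joint angles.
- arm.read_dq(): joint speeds.
- arm.read_joint_torque(): joint torques, N m.
- arm.read_position(): TCP position.
- arm.read_eef_rot(): TCP orientation.
- arm.read_wrist_force(): force on the tool from outside, world axes, zero at the start.
- arm.read_torque(): the same for the moment, N m.
- arm.read_width(): finger opening in m.
- arm.read_finger_force(): force on a finger pad.
Only numpy, scipy, OpenCV 4.12 (cv2) and the standard library are available. Lean on these libraries where they do the work, as an engineer would, in place of code of your own. Each camera call takes 0.05 s, during which the arm holds its last target. There are 200 camera calls.

## Working session

There is one attempt and no reset: what is moved stays moved. The work goes in short steps, each a Python script; the robot and the scene stay as the last script left them, time stands still between calls to the robot, and variables do not carry over. Pictures are saved under pics/ and viewed, at most 10 in all, crops included, and the job is handed in when it is done.

```bash
ls; mkdir -p pics; python3 - <<'E'
from station import *
import cv2,numpy as np
for n in("top","side"):
    cv2.imwrite(f"pics/{n}0.png",read_camera(n)[:,:,::-1])
    c=calibration(n);print(n,c)
print(calibration("wrist"),arm.tcp_to_grasp,arm.read_time_s(),arm.read_eef_rot())
E
```

```text
pics
top {'fx': 495.5577576711681, 'fy': 495.5577576711681, 'cx': 319.7797525376139, 'cy': 201.00400800021353, 'R': array([[ 0.01651342, -0.99976233,  0.01423359],
       [-0.9912007 , -0.01823855, -0.13110502],
       [ 0.13133346, -0.01194335, -0.9912663 ]]), 't': array([0.01546269, 0.59318472, 1.1850355 ])}
side {'fx': 416.9647463688341, 'fy': 416.9647463688341, 'cx': 309.74528061180797, 'cy': 200.07686984042667, 'R': array([[-0.99967047, -0.02301184, -0.01137537],
       [-0.00614778,  0.64486824, -0.76426904],
       [ 0.02492285, -0.76394726, -0.64479721]]), 't': array([0.55313412, 0.04699684, 1.36926277])}
{'fx': 307.4027828153486, 'fy': 307.4027828153486, 'cx': 318.9785232504124, 'cy': 198.4093217997595, 'hand_eye': array([[ 4.44713124e-04, -9.59979685e-01, -2.80069290e-01,
         7.06802831e-02],
       [ 9.99998772e-01,  8.47698919e-04, -1.31774949e-03,
        -9.07081579e-04],
       [ 1.50242717e-03, -2.80068360e-01,  9.59978883e-01,
        -1.42458834e-01],
       [ 0.00000000e+00,  0.00000000e+00,  0.00000000e+00,
         1.00000000e+00]])} 0.0187 0.1 [ 1.38969645e-01  9.90296532e-01 -4.62089283e-04 -6.28636213e-05]
```

View pics/top0.png

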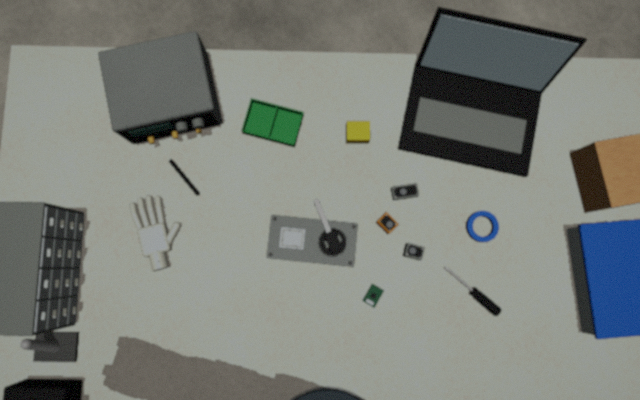

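View pics/side0.png

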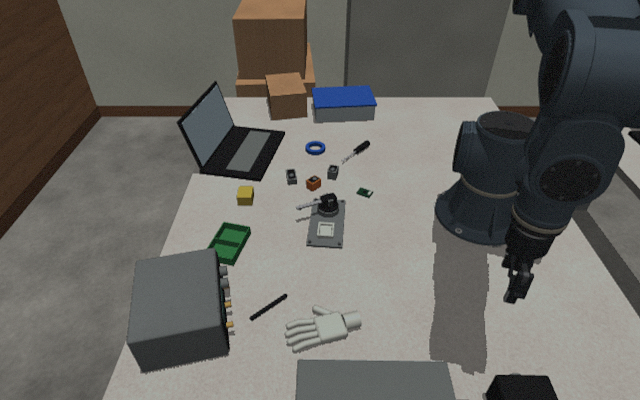

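The top view shows the jig centred near (312,240), with the nest at (292,238), the knob at (332,241) and the arm tip at about (318,203). The short grey module is at (414,251), the orange look-alike at (387,223) and the long spare at (404,191). Next I'll look closer with the wrist camera.

```bash
cat > h.py <<'E'
from station import *
import cv2,numpy as np
from scipy.spatial.transform import Rotation as Rn
def K(c): return np.array([[c['fx'],0,c['cx']],[0,c['fy'],c['cy']],[0,0,1]])
def cam(n,pose=None):
    c=calibration(n)
    if n!="wrist": return K(c),c['R'],c['t']
    p,q=pose; T=np.eye(4);T[:3,:3]=Rn.from_quat(q).as_matrix();T[:3,3]=p
    T=np.linalg.inv(T@c['hand_eye']); return K(c),T[:3,:3],T[:3,3]
def unproj(C,uv,z):
    k,R,t=C; d=R.T@np.linalg.inv(k)@[*uv,1]; o=-R.T@t
    return o+d*(z-o[2])/d[2]
def proj(C,X):
    k,R,t=C; X=np.atleast_2d(X)@R.T+t; p=X@k.T; return p[:,:2]/p[:,2:]
def down(yaw):  # tool y (closing) axis along world angle yaw (mod pi), z down
    y=np.array([np.cos(yaw),np.sin(yaw),0]);z=np.array([0,0,-1.])
    return Rn.from_matrix(np.c_[np.cross(y,z),y,z]).as_quat()
def snap(name):
    pose=(arm.read_position(),arm.read_eef_rot()); im=read_camera("wrist")
    cv2.imwrite(f"pics/{name}.png",im[:,:,::-1]); np.savez(f"pics/{name}.npz",p=pose[0],q=pose[1]); return im
def wcam(name):
    d=np.load(f"pics/{name}.npz"); return cam("wrist",(d['p'],d['q']))
E
python3 - <<'E'
from h import *
C=cam("top")
for n,uv,z in[("nest",(292,238),.022),("knob",(332,241),.07),("jig",(312,240),.01),("mod",(414,251),.036),("tip",(318,203),.06),("spare",(404,191),.024),("or",(387,223),.036)]: print(n,unproj(C,uv,z).round(3))
m=unproj(C,(414,251),.036); j=unproj(C,(312,240),.01)
# tool x axis = toward camera; look back toward robot/out: camera offset along tool x
for nm,P in(("wj",j),("wm",m)):
    for yaw in (np.pi/2,-np.pi/2):
        q=down(yaw); x=Rn.from_quat(q).as_matrix()[:,0]
        # cam at tcp+0.07x, looks along -0.28x,+0.96z ; aim at P
        h=.16; tcp=np.array([*P[:2],h+.05])-x*(.0707-.28/.96*(h+.142))
        s=arm.solve_ik(tcp,q); print(nm,yaw,tcp.round(3),s)
E
```

```text
nest [0.501 0.093 0.022]
knob [ 0.493 -0.005  0.07 ]
jig [0.498 0.043 0.01 ]
mod [ 0.474 -0.207  0.036]
tip [0.585 0.03  0.06 ]
spare [ 0.624 -0.186  0.024]
or [ 0.542 -0.141  0.036]
wj 1.5707963267948966 [0.481 0.043 0.21 ] [ 0.08987867  0.18175948 -0.12682404  1.26221281  0.          0.08987867]
wj -1.5707963267948966 [0.515 0.043 0.21 ] [ 0.08384373  0.25268162 -0.03710472  1.28100999  0.         -3.05774892]
wm 1.5707963267948966 [ 0.457 -0.207  0.21 ] [-0.42582497  0.22028624 -0.07882963  1.27168046  0.         -0.42582497]
wm -1.5707963267948966 [ 0.491 -0.207  0.21 ] [-0.39888616  0.285926    0.00699868  1.29186901  0.          2.74270649]
```

```bash
python3 - <<'E'
from h import *
q=down(np.pi/2)
arm.move_ptp([.481,.043,.21],q); a=snap("wj"); print(arm.read_time_s())
arm.move_ptp([.46,-.207,.21],q); b=snap("wm"); print(arm.read_time_s())
E
```

```text
2.1583
3.1917
```

View pics/wj.png

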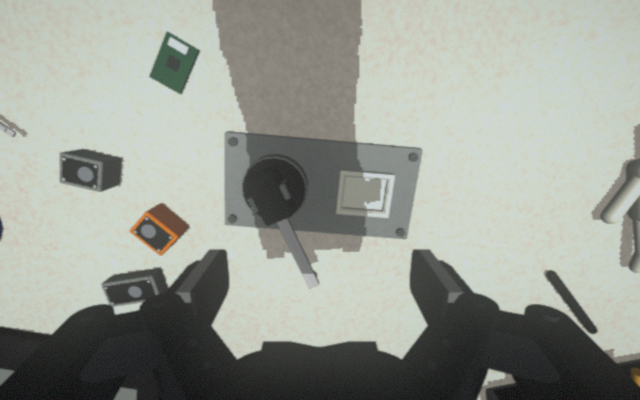

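View pics/wm.png

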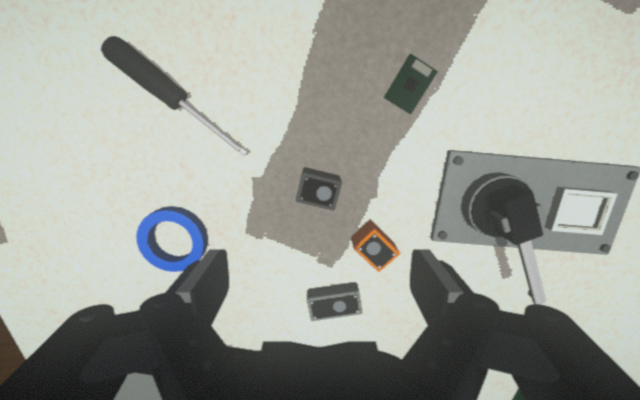

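The wrist view of the jig shows plate corners near (225,131), (421,150), (407,239) and (224,224), with the nest at about (365,194) and the knob at (272,190). In the second view the short module's top is at about (320,190). I'll enlarge both to refine the corners.

```bash
python3 - <<'E'
import cv2,numpy as np
def crop(n,x,y,w,h,s):
    c=cv2.resize(cv2.imread(f"pics/{n}.png")[y:y+h,x:x+w],None,fx=s,fy=s,interpolation=cv2.INTER_CUBIC)
    for i in range(0,w,10): cv2.putText(c,str(x+i) if i%20==0 else "",(i*s,8),0,.3,(0,0,255)); cv2.line(c,(i*s,9),(i*s,13),(0,0,255))
    for i in range(0,h,10): cv2.putText(c,str(y+i),(0,i*s+4),0,.3,(255,0,0))
    return c
a=crop("wj",215,120,216,125,3); b=crop("wm",290,160,60,56,6)
m=np.zeros((375,800,3),np.uint8)
cv2.imwrite("pics/cj.png",cv2.convertScaleAbs(a,alpha=1.3,beta=10));
cv2.imwrite("pics/cm.png",cv2.convertScaleAbs(cv2.resize(b,None,fx=1.6,fy=1.6),alpha=1.6,beta=20))
E
```

```text
(no output)
```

View pics/cj.png

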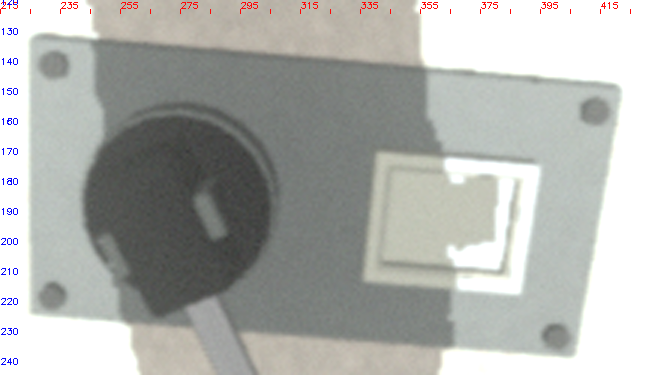

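View pics/cm.png

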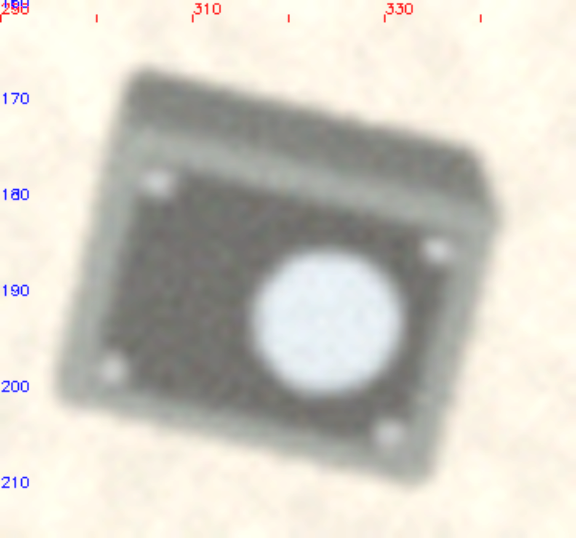

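```bash
cat > fit.py <<'E'
from h import *
from scipy.optimize import least_squares
def rect(a,b,z): return np.array([[-a,-b,z],[-a,b,z],[a,b,z],[a,-b,z]])
def place(v,M):
    c,s=np.cos(v[2]),np.sin(v[2]); return M@np.array([[c,s,0],[-s,c,0],[0,0,1]])+[v[0],v[1],0]
def fit(C,M,uv,v0):
    r=least_squares(lambda v:(proj(C,place(v,M))-uv).ravel(),v0); return r.x,np.reshape(r.fun,(-1,2))
E
python3 - <<'E'
from fit import *
f=lambda a,o,s:(np.array(a)+.5)/s-.5+o
pl=f([(31,36),(620,86),(575,355),(31,314)],[215,120],3)
ne=f([(376,152),(540,163),(521,294),(363,281)],[215,120],3)
mo=f([(122,130),(497,220),(425,485),(58,398)],[290,160],9.6)
C=wcam("wj")
N=rect(.025,.03,.022)+[0,.05,0]
for M,u in((rect(.055,.11,.01),pl),(N,ne),(np.r_[rect(.055,.11,.01),N],np.r_[pl,ne])):
    v,r=fit(C,M,u,[.5,.04,0]); print(v.round(4),"nest",place(v,np.array([[0,.05,0],[0,-.05,0]])).round(4).tolist(),r.round(1).tolist())
v,r=fit(wcam("wm"),rect(.017,.022,.036),mo,[.47,-.2,0]); print("mod",v.round(4),r.round(1).tolist())
E
```

```text
[ 0.4971  0.0433 -0.0806] nest [[0.5011, 0.0931, 0.0], [0.4931, -0.0066, 0.0]] [[-1.4, -0.6], [1.7, -0.6], [0.7, 1.1], [-1.0, 0.8]]
[ 0.4976  0.0433 -0.0754] nest [[0.5014, 0.0932, 0.0], [0.4939, -0.0065, 0.0]] [[0.0, -0.1], [-0.1, 0.3], [-0.1, -0.4], [0.1, 0.1]]
[ 0.4972  0.0433 -0.0805] nest [[0.5013, 0.0932, 0.0], [0.4932, -0.0065, 0.0]] [[-1.4, -0.4], [1.7, -0.5], [0.7, 1.2], [-0.9, 0.9], [0.1, -0.4], [0.0, 0.4], [-0.3, -0.4], [0.0, -0.1]]
mod [ 0.4744 -0.2081 -0.2408] [[-0.5, -1.3], [1.1, -0.8], [0.4, 1.3], [-0.9, 1.0]]
```

```bash
python3 - <<'E'
from h import *
for n,p,y in(("pick",[.4744,-.2081,.01],-.2408),("nest",[.5013,.0932,.03],-.0805),("knob",[.4934,-.0065,.0395],.408+np.pi/2)):
    for k in(0,np.pi):
        s=arm.solve_ik(p,down(y-k)); print(n,k,None if s is None else np.round(s,2))
q=down(-.2408)
effector.open_gripper()
arm.move_ptp([.4744,-.2081,.08],q); arm.move_linear([.4744,-.2081,.011],.08,stop_force=8)
effector.grasp(40); print(arm.read_width(),arm.read_finger_force(),arm.read_position(),arm.read_time_s())
arm.move_linear([.4744,-.2081,.09],.15); print(arm.read_width(),arm.read_wrist_force())
arm.move_ptp([.5013,.0932,.09],down(-.0805)); print(arm.read_qpos().round(3),arm.read_time_s())
snap("held")
E
```

```text
pick 0 [-0.41  0.4  -0.37  0.8   0.    1.4 ]
pick 3.141592653589793 [-0.41  0.4  -0.37  0.8   0.   -1.74]
nest 0 [ 0.18  0.36 -0.37  0.84  0.    1.84]
nest 3.141592653589793 [ 0.18  0.36 -0.37  0.84  0.   -1.31]
knob 0 [-0.01  0.32 -0.4   0.85  0.   -0.42]
knob 3.141592653589793 [-0.01  0.32 -0.4   0.85  0.    2.72]
0.03352010039337275 40.47116160392761 [ 0.47456623 -0.20816123  0.01129696] 6.5583
0.032980671469930806 [-0.18568703 -0.65967593 -0.65193637]
[ 0.182  0.305 -0.281  0.985 -0.     1.834] 8.3917
```

View pics/held.png

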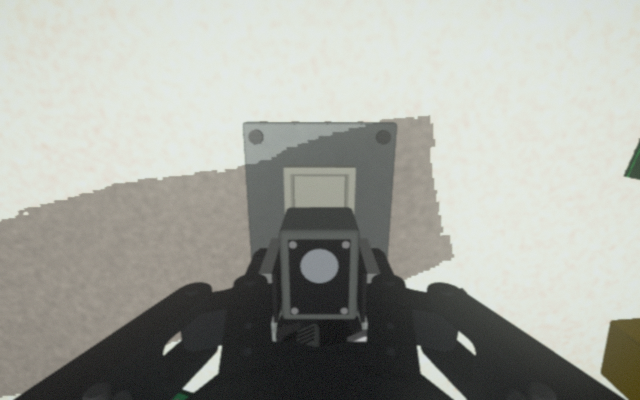

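The module is held square in the fingers, its top spanning roughly (282..358, 237..318), with the nest straight behind it. I'll check its offset in the hand, then lower it.

```bash
python3 - <<'E'
from h import *
C=wcam("held")
for uv in((283,237),(358,237),(359,319),(280,319),(320,266)): print(unproj(C,uv,.115).round(4))
print("nest top edge",unproj(C,(285,168),.022).round(4),unproj(C,(356,168),.022).round(4))
r=Rn.from_euler('z',-.0805).as_matrix(); print((r@[[-.025,.025],[.03,.03],[0,0]]).T+[.5013,.0932,0])
x=[.5013,.0932]
arm.move_linear([*x,.04],.1)
hit=arm.move_linear([*x,.0245],.03,stop_force=12)
print(hit,arm.read_position(),arm.read_wrist_force(),arm.read_torque(),arm.read_time_s())
E
```

```text
[0.4884 0.1126 0.115 ]
[0.5192 0.1101 0.115 ]
[0.5179 0.0702 0.115 ]
[0.4825 0.0731 0.115 ]
[0.5025 0.0981 0.115 ]
nest top edge [0.4806 0.1245 0.022 ] [0.5296 0.1205 0.022 ]
[[0.47879335 0.12511318 0.        ]
 [0.52863143 0.12109252 0.        ]]
True [0.50116783 0.09319055 0.02529465] [-3.52537749 -0.50581504 11.09186509] [-0.09756141  0.58905164 -0.00484068] 9.5917
```

Contact came at TCP z = 0.0253, exactly the seated height. I'll release, pull back and look.

```bash
python3 - <<'E'
from h import *
effector.open_gripper()
arm.move_linear([.5013,.0932,.13],.15)
arm.move_ptp([.481,.043,.2],down(np.pi/2)); snap("seat"); print(arm.read_time_s())
im=cv2.imread("pics/seat.png"); C=wcam("seat")
from fit import *
v=[.4975,.0433,-.0805]
pts=np.r_[rect(.017,.022,.05)+[0,.05,0],rect(.025,.03,.022)+[0,.05,0],rect(.025,.015,.07)[[0,1,2,3]]*0+[0,-.05,.07]]
k=3;x0,y0=200,100
c=cv2.resize(im[y0:y0+150,x0:x0+230],None,fx=k,fy=k,interpolation=cv2.INTER_CUBIC)
for u in proj(C,place(v,pts)): cv2.circle(c,tuple(np.int32((u-[x0,y0]+.5)*k)),3,(0,0,255),1)
cv2.imwrite("pics/seatc.png",cv2.convertScaleAbs(c,alpha=1.4,beta=15))
E
```

```text
12.5917
```

View pics/seatc.png

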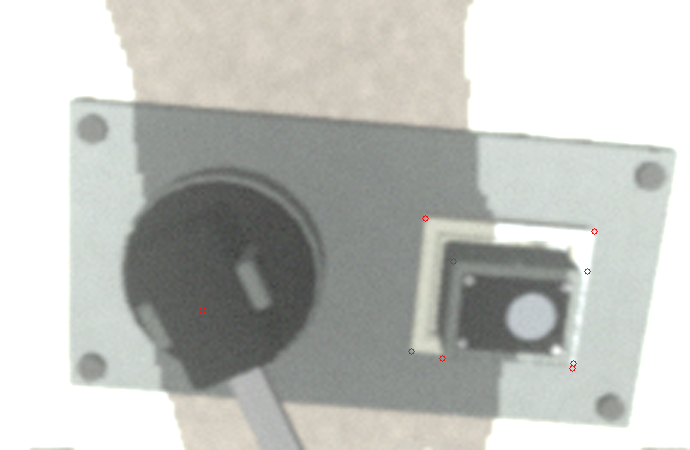

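The module is seated: its top lines up with the prediction for the full-depth pose. The tabs at (253,285) and (155,327) are centred on the predicted knob axis. Now I'll squeeze the knob.

```bash
python3 - <<'E'
from h import *
q=down(.408+np.pi/2); k=[.4934,-.0065]
arm.move_ptp([*k,.13],q); arm.move_linear([*k,.0395],.1,stop_force=8)
print(arm.read_position(),arm.read_wrist_force(),arm.read_torque())
effector.grasp(45); arm.sleep(.2)
print(arm.read_width(),arm.read_finger_force(),arm.read_wrist_force(),arm.read_torque(),arm.read_qpos(),arm.read_time_s())
E
```

```text
[ 0.49386209 -0.00645152  0.04009658] [ 0.61373824 -0.12863586 -0.22864262] [-0.02313692  0.01290552  0.03849423]
0.029007434588281773 44.189327359199524 [-7.02525149 10.21655658 15.48630169] [ 1.78190002  1.37433598 -0.05981048] [-0.01235884  0.32203485 -0.39727206  0.85152626  0.00226752 -0.42111859] 14.9583
```

```bash
python3 - <<'E'
from h import *
p=np.array(arm.read_position()); d=np.array([-.397,.918,0])
for i in range(3):
    f=np.array(arm.read_wrist_force()); 
    if abs(f@d)<4: break
    p=p+d*.0004*np.sign(f@d)+[0,0,.0003]; arm.move_linear(p,.01); arm.sleep(.1)
    print(arm.read_wrist_force().round(1),arm.read_torque().round(3),arm.read_width())
j=np.array(arm.read_qpos()); j0=j[5]; print(j0,arm.read_time_s())
for a in np.arange(.05,.41,.05):
    j[5]=j0-a; arm.move_j(j); arm.sleep(.05); t=arm.read_torque(); f=arm.read_wrist_force()
    print(round(a,3),round(j0-arm.read_qpos()[5],4),t.round(3),f.round(1),round(arm.read_time_s(),2))
    if abs(t[2])>.3: break
E
```

```text
[ 2.4 -1.4 -6.3] [-0.641 -0.61  -0.016] 0.029199073602448652
-0.4182136977189953 15.3917
0.05 0.0485 [-0.365 -0.593 -0.031] [ 2.2 -0.8 -4.7] 15.69
0.1 0.0979 [-0.435 -0.677 -0.106] [ 1.9 -1.  -5.2] 15.99
0.15 0.1478 [-0.439 -0.665 -0.071] [ 1.8 -2.  -5.4] 16.29
0.2 0.1977 [-0.487 -0.745  0.   ] [ 2.6 -1.7 -6.4] 16.59
0.25 0.2477 [-0.501 -0.879 -0.036] [ 3.1 -1.6 -6.7] 16.89
0.3 0.2977 [-0.599 -0.888 -0.104] [ 2. -2. -8.] 17.19
0.35 0.3477 [-0.512 -0.933 -0.077] [ 2.7 -0.6 -7.6] 17.49
0.4 0.3977 [-0.536 -0.999 -0.089] [ 3.9 -2.2 -9.6] 17.79
```

```bash
cat > turn.py <<'E'
from h import *
J0=-.41821
def rd(n=12):
    a=[]
    for _ in range(n): a.append([arm.read_torque()[2],arm.read_joint_torque()[5]]); arm.sleep(.012)
    return np.mean(a,0)
j=np.array(arm.read_qpos())
def go(a): j[5]=J0-a; arm.move_j(j)
E
python3 - <<'E'
from turn import *
for a in (.5,.6,.7,.8,.85):
    go(a); arm.sleep(.05); print(a,rd().round(3))
B=[]
for a in np.arange(.865,1.0,.015):
    go(a); r=rd(); f=arm.read_wrist_force().round(1)
    print(round(a,3),round(J0-arm.read_qpos()[5],4),r.round(3),f,round(arm.read_time_s(),2))
    if len(B)>2 and (abs(r[0]-np.mean(B[-6:],0)[0])>.13): print("STOP");break
    B.append(r)
E
```

```text
0.5 [-0.053 -0.148]
0.6 [-0.058 -0.151]
0.7 [-0.084 -0.155]
0.8 [-0.069 -0.16 ]
0.85 [-0.064 -0.058]
0.865 0.8631 [-0.056 -0.103] [ 3.8 -1.7 -9.7] 20.14
0.88 0.8781 [-0.063 -0.103] [ 4.1 -1.4 -9.8] 20.49
0.895 0.8931 [-0.052 -0.104] [ 3.9 -2.4 -9.5] 20.84
0.91 0.9081 [-0.061 -0.105] [  5.1  -1.9 -10. ] 21.19
0.925 0.9231 [-0.063 -0.105] [ 4.5 -1.8 -9.4] 21.54
0.94 0.9381 [-0.062 -0.106] [ 5.  -2.  -9.1] 21.89
0.955 0.9531 [-0.048 -0.107] [ 4.9 -1.4 -9.6] 22.24
0.97 0.9681 [-0.069 -0.107] [ 5.  -2.3 -9.9] 22.59
0.985 0.9831 [-0.072 -0.108] [ 5.2 -2.1 -9.8] 22.94
1.0 0.9981 [-0.07  -0.109] [  4.   -2.8 -10.5] 23.29
```

```bash
python3 - <<'E'
from turn import *
b=None
for a in np.arange(1.01,1.36,.01):
    go(a); r=rd(8); 
    if b is None: b=r
    print(round(a,3),r.round(3),round(arm.read_time_s(),2))
    if r[1]-b[1]<-.09 or r[0]-b[0]<-.13: print("STOP");break
    if r[1]-b[1]>-.02: b[1]=min(b[1],r[1])
E
```

```text
1.01 [-0.074 -0.085] 23.61
1.02 [-0.061 -0.105] 23.93
1.03 [-0.07  -0.106] 24.24
1.04 [-0.056 -0.106] 24.56
1.05 [-0.082 -0.107] 24.88
1.06 [-0.095 -0.126] 25.19
1.07 [-0.104 -0.162] 25.51
1.08 [-0.167 -0.2  ] 25.82
STOP
```

There is a clear moment rise starting at about 1.057 rad, and the stop is now pushed back about 0.02 rad. I'll let go here.

```bash
python3 - <<'E'
from turn import *
effector.open_gripper(); arm.sleep(.2)
p=np.array(arm.read_position()); print(arm.read_wrist_force().round(1),arm.read_width())
arm.move_linear([p[0],p[1],.14],.12)
arm.move_ptp([.481,.043,.21],down(np.pi/2)); arm.sleep(.5); snap("end"); print(arm.read_time_s())
im=cv2.imread("pics/end.png")[100:260,200:440]
cv2.imwrite("pics/endc.png",cv2.convertScaleAbs(cv2.resize(im,None,fx=3,fy=3,interpolation=cv2.INTER_CUBIC),alpha=1.4,beta=15))
E
```

```text
[0.3 0.4 0.4] 0.08574784646213626
29.5583
```

View pics/endc.png

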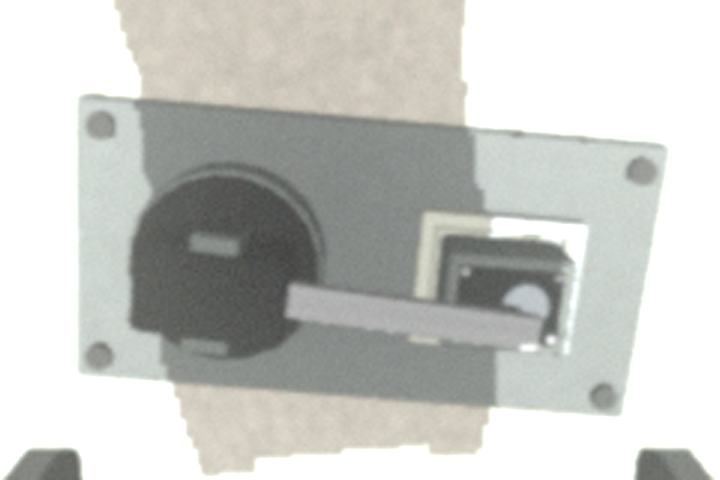

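The arm stays locked over the seated module, with its tip at about (535,330). Both tabs are out, at (215,245) and (203,347), and nothing is touching the jig.

```bash
python3 -c "
from station import *
print(close_job())"
```

```text
the job is handed in; nothing more can be done
None
```

The job is handed in: the short module is fully seated in the nest, and the knob was turned to its end stop (met at about 1.06 rad) without forcing and let go, leaving the hold-down arm locked over the module, all at about 30 s of the 61 s allowed.

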